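Restart the spray-booth fan controller and hold in its knob

TASK

Restart the fan controller: press its three round keys fully in and release them, one at a time, from the smallest to the largest. Then pick up the loose metal knob, turn it so that the flat in its bore matches the flat of the controller's D-shaft, push it fully home on the shaft and press knob and shaft well down against the shaft's spring; finish while still holding the knob pressed down, without letting go. Leave the other things on the desk where they are.

Things in the scene. Friction and masses are not known exactly. Their poses are not given: they have to be found in the camera images.
- console: Grey fan controller box fixed to the desk, 160 mm (its x) by 230 mm (its y) by 45 mm high; origin at the centre of its underside. On its top: the three keys in a row along its y, 45 mm to its -x side of the centre and 65 mm apart (which key is in which place varies), and the D-shaft 35 mm to its +x side of the centre.
- key_small_top (a point): Centre of the top of the smallest round black key (14 mm diameter cap, 30 mm diameter grey housing). Caps stand 22 mm above the console's top and 10 mm above their housings; z of the point follows the cap.
- key_middle_top (a point): Centre of the top of the middle-sized round black key (22 mm diameter cap, 38 mm diameter grey housing). Caps stand 22 mm above the console's top and 10 mm above their housings; z of the point follows the cap.
- key_large_top (a point): Centre of the top of the largest round black key (32 mm diameter cap, 48 mm diameter grey housing). Caps stand 22 mm above the console's top and 10 mm above their housings; z of the point follows the cap.
- key_small (a joint): Travel of the smallest key in m: 0 out, 0.006 fully pressed (takes 5 N; it starts to move at 1.5 N and springs back).
- key_middle (a joint): Travel of the middle-sized key in m: 0 out, 0.006 fully pressed (takes 5 N; it starts to move at 1.5 N and springs back).
- key_large (a joint): Travel of the largest key in m: 0 out, 0.006 fully pressed (takes 5 N; it starts to move at 1.5 N and springs back).
- shaft_tip (a point): Top of the steel D-shaft, on its axis; z axis up, x axis square out of the shaft's flat. The shaft is 16 mm in diameter with the flat 4 mm from the axis, stands 23 mm above the console's top, and its top 4 mm taper in by 2.5 mm all round. Its stiff spindle resists turning (0.2 N m). A flat black collar 38 mm wide and 1.5 mm high lies round its foot. The point sinks with the shaft.
- shaft (a joint): How far the shaft is pushed down against its spring, in m: 0 out, 0.008 at its stop; starts to move at 4 N, 6.4 N at 3 mm, 10.4 N at 8 mm. The panel does not stop the knob before that.
- knob: Loose aluminium knob (about 60 g), upright on the desk; origin at the centre of its underside, the mouth of its bore; z up. Round skirt 44 mm wide, 16 mm high; on it a grip bar 14 mm wide (y) and 20 mm high (z 16 to 36 mm) along x from -18 mm, parallel-sided to +14 mm, then narrowing to a nose at x = +25 mm. Pinch the bar from above; the fingertips may push down on the skirt.
- knob_bore (a point): Centre of the inner end of the knob's blind bore, 13 mm above the knob's origin; axes as the knob. The bore is D-shaped, 18 mm in diameter, 13 mm deep, with its flat 5 mm from the axis on the nose's side (+x): the nose must point the way the shaft's flat faces. Fully home, this point meets the shaft tip.
- hull: Blue plastic sailboat hull, 153 by 44 by 30 mm, origin under its middle; leave alone.
- mast_ring: Brass ring, 36 mm outside, 24 mm inside, 8 mm high, lying flat; leave alone.
- tweezers: Black tweezers lying flat, about 120 mm long along x, 5 mm high; leave alone.
- slab: Grey stone sharpening slab, 45 by 110 by 16 mm; leave alone.
- jar: Clear parts jar 80 mm in diameter with a steel funnel in its mouth, 134 mm high in all; leave alone.

How it is judged:
By the outcome, as a careful person would: the job done as asked, in the order asked, and still so for the second after the job is handed in, while the arm keeps its last pose, push and grip.
It also fails if it takes over 67 s, if anything falls off the work surface, if the arm or the gripper's body presses on something with over 40 N, if the wrist force passes 120 N, or if a joint passes its speed limit or range.

ROBOT

A 6-joint arm with a two-finger parallel gripper is mounted at the origin on the work surface. World frame = base frame: x ahead of the robot, y to its left, z up, the work surface at z = 0. Lengths are in mm, angles in rad, forces in N, time in s.
With the tool pointing down it reaches from about 275 to 750 mm from the base axis. Payload 10.2 kg.
Tool frame: the origin (TCP) lies at the centre of the arm's flange, where the gripper is bolted on; the fingertips stand 173 mm ahead of it and the grasp point (between the pads) lies 155 mm ahead of it; z points along the fingers, y is the line along which they close (so a half turn about z gives the same grasp; the last joint's range is limited). The gripper opens to 85 mm and grips with 20 to 120 N. Pads are 22 mm wide; open, the fingers measure 114 mm over their backs; the gripper's body (76 mm by 85 mm) begins 54 mm behind the grasp point. The pads swing forward as they close: fully open they stand 13 mm farther back than shut.
Start: joints at [0.928, 0.313, 1.498, -0, 1.331, -0.223], TCP at [213.992, 479.416, 404.694] pointing down, gripper open.
Joint ranges: [-2.94, 2.94], [-0.97, 2.17], [0.19, 2.56], [-1.23, 4.37], [0.02, 3.11], [-2.88, 2.88]. Speed limits (rad/s): [2.39, 2.39, 3.01, 3.14, 3.14, 3.14].

INTERFACE

Orientations are given as a unit quaternion [w, x, y, z].
In Python, from rig import ctrl gives the robot as it stands.
- The arm moves only by the tool inch_along, called after "Emit:" as name(argument=value, ...), one argument or row to a line, values as JSON. Schema: {"type":"object","properties":{"rows":{"type":"object","properties":{"ticks":{"type":"array","items":{"type":"array","items":{"type":"number"},"minItems":6,"maxItems":6},"minItems":1,"maxItems":8}},"additionalProperties":false,"required":["ticks"]},"jaw":{"type":"number"},"squeeze":{"type":"number"},"only":{"type":"string"},"quiet":{"type":"boolean"},"lines":{"type":"string"}},"required":["rows"],"additionalProperties":false}. rows is an object whose key "ticks" holds a list of rows, 1 to 8 of them, each of 6 numbers: dx, dy, dz in units of 20 mm, then a rotation vector rx, ry, rz in units of 0.05 rad; each row is the pose to reach, as a shift and turn from the pose commanded when the call began, along the tool's axes at that moment; what a row does not reach only later rows make up. A row lasts 1/10 s, in which the tool goes at most 50 mm and 0.15 rad, less where a joint would pass 70% of its speed; a pose out of reach is approached as far as the arm can. jaw is the opening from 0.0 (shut) to 1.0 (fully open), set as the call begins (left out keeps the last). The fingers move at their own pace and stop on an object; squeeze is the grip in N (left out, the last holds). Time passes only in rows, so rows that do not move let the fingers close. The tool returns the time, the measured TCP pose, the force, the opening and the grip force at its end. only (a regular expression) keeps the lines of the reply that match it, lines (a string "A,B") keeps lines A to B, and quiet returns only ok. Input that does not fit is refused with a message, and nothing moves.
- ctrl.sense(): the state, without advancing time (a new reading comes with each control period).
- ctrl.capture(name): name is "scene" or "side" or "wrist"; returns the picture (400x640x3 uint8, red, green, blue); there is no depth.
- ctrl.calibration(name): a dict with "fx", "fy", "cx", "cy" (pixels), "distortion" ([k1, k2, p1, p2, k3] as OpenCV has them; the pictures are not rectified), "position" and "attitude" of the camera in the world. Camera axes: x right, y down, z forward; pixel columns grow to the right and rows downward; lengths in mm; the calibration is good to about 2 mm. A picture is of the moment at which its call begins: read the wrist's pose just before it. calibration takes no time and is no camera call; for the wrist camera it gives the pose at the moment of the call.
- ctrl.finish_job(): hands the job in; it is judged then, once.
The state is a dict: "time_s": time; "joints": joint angles; "dq": joint speeds; "tau": joint torques, N m; "eef_pos": TCP position; "ee_rot": TCP orientation; "force": force on the tool from outside, world axes, zero at the start; "wrist_torque": the same for the moment, N m; "grip_width": opening from 0.0 (shut) to 1.0 (fully open); "grip_force": force on a finger pad.
Only numpy, scipy, OpenCV 4.12 (cv2) and the standard library are available. Lean on these libraries where they do the work, as an engineer would, in place of code of your own. Each camera call takes 0.05 s, during which the arm holds its last target. There are 200 camera calls.

## Working session

There is one attempt and no reset: what is moved stays moved. The work goes in short steps, Python scripts to look and compute and a tool call to move; the robot and the scene stay as the last step left them, time stands still between calls to the robot, and variables do not carry over. Pictures are saved under pics/ and viewed, at most 10 in all, crops included, and the job is handed in when it is done.

```bash
ls; mkdir -p pics
```

Run:
```python
from rig import ctrl
import cv2
s=ctrl.sense();print(s)
for n in("scene","side","wrist"):
    print(n,ctrl.calibration(n))
    cv2.imwrite(f"pics/{n}0.png",ctrl.capture(n)[:,:,::-1])
```

```text
pics
rig.py
{'time_s': 0.0, 'joints': array([ 9.27613555e-01,  3.13456017e-01,  1.49847221e+00,  3.32096898e-05,
        1.33099609e+00, -2.23414390e-01]), 'dq': array([ 4.02692299e-05,  1.38105635e-04, -9.84515121e-04, -1.01842525e-03,
       -3.84321758e-05,  5.12093432e-04]), 'tau': array([-2.41716014e-03, -4.12272227e+01, -2.59735876e+01, -3.80715319e-04,
        4.29184962e-03,  7.31015717e-06]), 'eef_pos': array([213.95206518, 479.37874754, 404.11862486]), 'ee_rot': array([-2.94197132e-04,  2.08350455e-01,  9.78054009e-01, -5.97527660e-04]), 'force': array([ 0.04535132,  0.58993106, -0.17987002]), 'wrist_torque': array([ 0.0370175 , -0.02963863,  0.00958016]), 'grip_force': 0.0, 'grip_width': 1.0013556699222883}
scene {'fx': 394.2041652346675, 'fy': 394.2041652346675, 'cx': 323.7698436926477, 'cy': 202.87354664667822, 'distortion': array([-0.08173485,  0.        ,  0.        ,  0.        ,  0.        ]), 'position': array([ 970.92870685, -727.50107481,  791.18727148]), 'attitude': array([-0.39925508,  0.87184656,  0.26213045, -0.10847389])}
side {'fx': 516.4746571977306, 'fy': 516.4746571977306, 'cx': 312.427992967926, 'cy': 206.24804120832658, 'distortion': array([-0.0700265,  0.       ,  0.       ,  0.       ,  0.       ]), 'position': array([212.8912003 , 970.48091394, 842.60520237]), 'attitude': array([ 0.07392045, -0.12119402,  0.88621621, -0.44098594])}
wrist {'fx': 299.35186886431194, 'fy': 299.35186886431194, 'cx': 319.3788082905519, 'cy': 203.79200939387306, 'distortion': array([-0.04745673,  0.        ,  0.        ,  0.        ,  0.        ]), 'position': array([142.83463071, 511.10894468, 373.74574746]), 'attitude': array([0.12895964, 0.82914461, 0.53756424, 0.08314636])}
```
View pics/scene0.png

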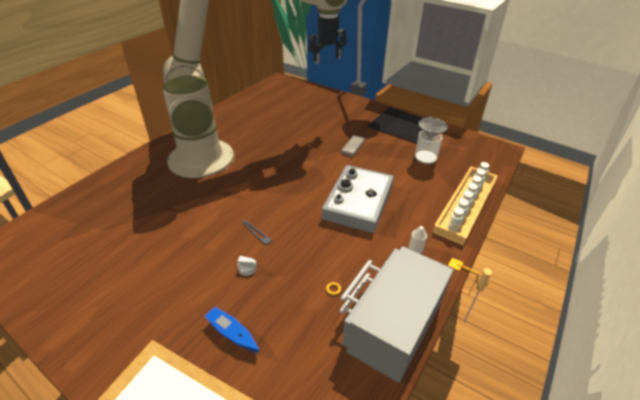

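View pics/side0.png

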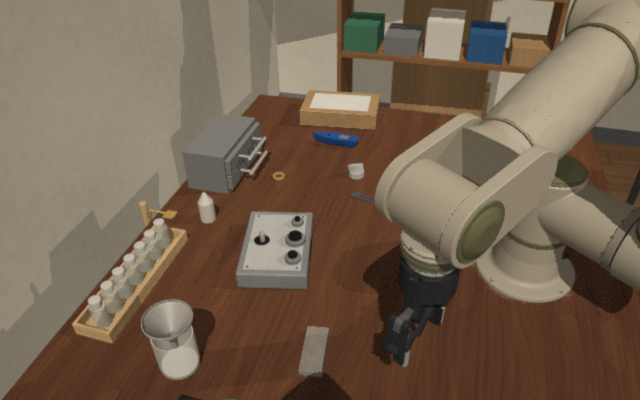

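The scene view shows the console around (357,197) and the knob at (247,265). In the side view the keys are at (298,220), (295,238) and (291,256), the shaft at (262,238) and the knob at (356,170). I'll cast rays for coarse positions.

Create h.py:
```python
import numpy as np, cv2
from scipy.spatial.transform import Rotation as R
from rig import ctrl
def rot(q): return R.from_quat([q[1],q[2],q[3],q[0]]).as_matrix()
def ray(c,uv):
    K=np.array([[c["fx"],0,c["cx"]],[0,c["fy"],c["cy"]],[0,0,1]])
    p=cv2.undistortPoints(np.array(uv,float).reshape(-1,1,2),K,np.array(c["distortion"]))[:,0]
    return np.c_[p,np.ones(len(p))]@rot(c["attitude"]).T
def plane(c,uv,z):
    d=ray(c,uv);o=np.array(c["position"]);return o+d*((z-o[2])/d[:,2])[:,None]
def tri(c1,u1,c2,u2):
    A=np.zeros((3,3));b=np.zeros(3);L=[]
    for c,u in((c1,u1),(c2,u2)):
        d=ray(c,[u])[0];d/=np.linalg.norm(d);P=np.eye(3)-np.outer(d,d);A+=P;b+=P@np.array(c["position"])
    return np.linalg.solve(A,b)
def tool(target,fingers=0):
    "shift in the tool's axes from the measured pose to the world target of the TCP"
    s=ctrl.sense();return rot(s["ee_rot"]).T@(np.array(target)-s["eef_pos"])
```

Run:
```python
from h import *
np.set_printoptions(precision=1,suppress=True)
a=ctrl.calibration("side");b=ctrl.calibration("scene")
print("side keys,shaft",plane(a,[(298,220),(295,238),(291,256)],67),plane(a,[(262,238)],60))
print("scene keys",plane(b,[(339,199),(345,184),(351,173)],67))
print("corners",plane(a,[(252,213),(313,213),(308,277),(241,275)],45))
print("knob",plane(a,[(356,170)],25),plane(b,[(247,265)],25))
print("tool",rot(ctrl.sense()["ee_rot"]))
c=ctrl.calibration("wrist");Rt=rot(ctrl.sense()["ee_rot"])
print("cam in tool",Rt.T@(c["position"]-ctrl.sense()["eef_pos"]),Rt.T@rot(c["attitude"]))
```

```text
side keys,shaft [[538.7  45.4  67. ]
 [525.2 111.2  67. ]
 [514.9 172.2  67. ]] [[603.  123.1  60. ]]
scene keys [[558.7  14.7  67. ]
 [537.9  83.2  67. ]
 [525.5 140.5  67. ]]
corners [[670.   21.3  45. ]
 [519.7 -17.6  45. ]
 [466.5 204.5  45. ]
 [610.9 236.7  45. ]]
knob [[ 463.5 -269.7   25. ]] [[ 476.4 -289.2   25. ]]
tool [[-0.9  0.4 -0. ]
 [ 0.4  0.9 -0. ]
 [ 0.  -0.  -1. ]]
cam in tool [77.9  0.  30.5] [[-0.  -1.  -0.3]
 [ 1.  -0.   0. ]
 [-0.  -0.3  1. ]]
```

The rows are not in the units I measure in: shifts go in units of 20 mm and turns go in units of 0.05 rad. I convert before sending: -376 mm is -18.8, -329 mm is -16.45.

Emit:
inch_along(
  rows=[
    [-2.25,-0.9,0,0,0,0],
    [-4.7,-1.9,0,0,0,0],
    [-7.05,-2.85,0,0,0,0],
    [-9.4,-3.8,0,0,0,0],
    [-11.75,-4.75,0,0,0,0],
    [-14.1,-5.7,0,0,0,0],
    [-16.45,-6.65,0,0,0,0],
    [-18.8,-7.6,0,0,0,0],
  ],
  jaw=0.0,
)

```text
refused: rows: the value is not of type 'object' (schema: type "object"). Nothing was moved.
```

I used the wrong layout. The manual says an object with the rows under "ticks"; once more.

Emit:
inch_along(
  rows={"ticks": [[-2.25,-0.9,0,0,0,0],[-4.7,-1.9,0,0,0,0],[-7.05,-2.85,0,0,0,0],[-9.4,-3.8,0,0,0,0],[-11.75,-4.75,0,0,0,0],[-14.1,-5.7,0,0,0,0],[-16.45,-6.65,0,0,0,0],[-18.8,-7.6,0,0,0,0]]},
  jaw=0.0,
)

```text
time_s: 0.95
eef_pos: [491.6, 190.7, 404.6]
ee_rot: [-0.0, 0.208, 0.978, 0.0]
force: [0.4, 1.0, -0.2]
grip_width: -0.003
grip_force: 0.0
```

Emit:
inch_along(
  rows={"ticks": [[-2.35,-1,0,0,0,0],[-4.7,-2,0,0,0,0],[-4.7,-2,0,0,0,0],[-4.7,-2,0,0,0,0]]},
)

```text
time_s: 1.35
eef_pos: [560.4, 116.9, 404.0]
ee_rot: [-0.001, 0.209, 0.978, -0.0]
force: [-0.3, 0.4, -0.8]
grip_width: -0.001
grip_force: 0.0
```

Run:
```python
from h import *
import pickle
s=ctrl.sense();print(s["time_s"],s["eef_pos"],s["ee_rot"],s["dq"].max())
pickle.dump(ctrl.calibration("wrist"),open("w1.pkl","wb"))
cv2.imwrite("pics/w1.png",ctrl.capture("wrist")[:,:,::-1])
```

```text
1.35 [560.36617908 116.92236154 404.01581313] [-6.65515809e-04  2.09195864e-01  9.77873532e-01 -4.37348479e-05] 0.045810723448838006
```

View pics/w1.png

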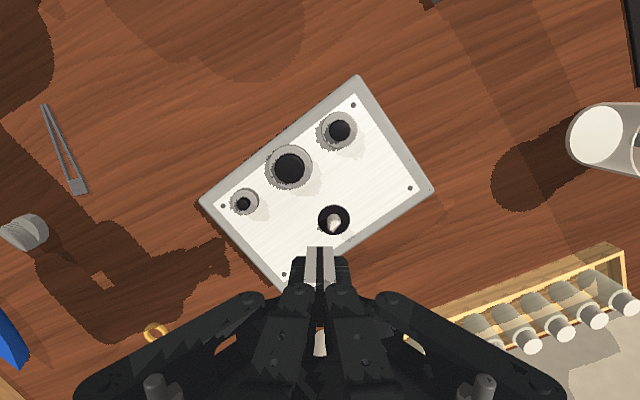

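The wrist view shows the small key near (244,203), the large near (290,168), the middle near (338,130), the shaft near (333,220) and the knob at the left edge near (25,230). I'll measure the caps with masks.

Run:
```python
from h import *
import pickle
np.set_printoptions(precision=1,suppress=True)
c=pickle.load(open("w1.pkl","rb"));im=cv2.imread("pics/w1.png");g=im.max(2)
m=(g<50).astype(np.uint8);m[245:]=0;m[:,:190]=0;m[:,430:]=0;m[:80]=0
cs,_=cv2.findContours(m,cv2.RETR_EXTERNAL,cv2.CHAIN_APPROX_NONE)
for k in cs:
    if cv2.contourArea(k)<40: continue
    (u,v),r=cv2.minEnclosingCircle(k);z=46.5 if v>210 else 67
    w=plane(c,k[:,0],z);w=w[:,:2].astype(np.float32)
    (x,y),rr=cv2.minEnclosingCircle(w);e=cv2.fitEllipse(w)
    print("px",u,v,"world",x,y,"diam",2*rr,"ell",e)
cv2.imwrite("pics/w1s.png",cv2.resize(im[170:260,285:385],None,fx=6,fy=6,interpolation=cv2.INTER_CUBIC))
```

```text
px 333.0172424316406 219.5 world 608.4475708007812 112.9931869506836 diam 36.58478546142578 ell ((608.3953857421875, 112.90859985351562), (35.149742126464844, 35.50157165527344), 115.81117248535156)
px 243.26470947265625 203.6764678955078 world 544.6422119140625 34.19120788574219 diam 15.537528038024902 ell ((543.9032592773438, 33.99930191040039), (11.851764678955078, 14.70042896270752), 11.893932342529297)
px 288.95745849609375 168.08511352539062 world 530.0096435546875 96.21674346923828 diam 31.622203826904297 ell ((529.8167724609375, 96.10702514648438), (29.59075164794922, 30.327848434448242), 23.609832763671875)
px 338.7200012207031 130.27200317382812 world 515.7479858398438 158.12998962402344 diam 20.716602325439453 ell ((516.1372680664062, 157.53076171875), (17.763830184936523, 19.75143814086914), 122.41305541992188)
```

View pics/w1s.png

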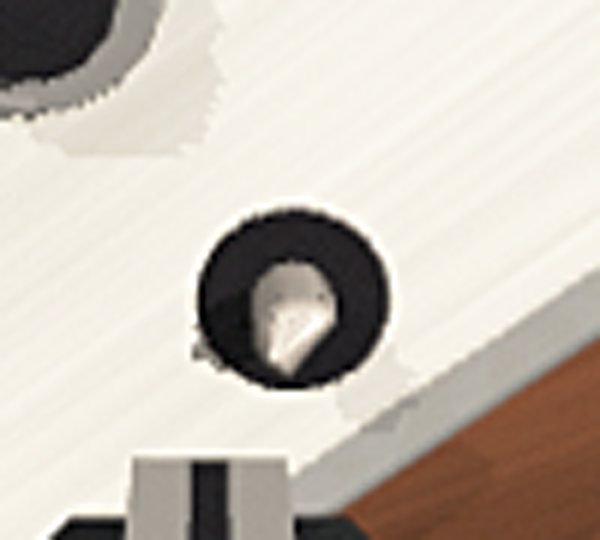

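The crop shows the shaft's bright taper leaning toward the lower right, which isn't enough to fix the flat, so I'll take a closer look later. Key spacings (63–64 mm against 65), cap sizes and the shaft offset (80 mm) all fit. Now the small key.

Emit:
inch_along(
  rows={"ticks": [[-0.5,-2.05,1.25,0,0,0],[-0.95,-4.1,2.25,0,0,0],[-0.95,-4.1,4.5,0,0,0],[-0.95,-4.1,6.5,0,0,0],[-0.95,-4.1,7.5,0,0,0],[-0.95,-4.1,7.5,0,0,0],[-0.95,-4.1,7.5,0,0,0]]},
)

```text
time_s: 2.1
eef_pos: [543.9, 36.0, 255.8]
ee_rot: [0.001, 0.208, 0.978, 0.0]
force: [0.2, -0.5, 0.7]
grip_width: 0.003
grip_force: 0.0
```

Run:
```python
from h import *
print(tool([544.3,34,246]))
```

```text
[-1.18790799 -1.65305391  9.79609714]
```

Scaled: 20 mm is 1, 17 mm is 0.85.

Emit:
inch_along(
  rows={"ticks": [[-0.05,-0.075,0.4,0,0,0],[-0.05,-0.075,0.65,0,0,0],[-0.05,-0.075,0.85,0,0,0],[-0.05,-0.075,1,0,0,0],[-0.05,-0.075,1,0,0,0]]},
)

```text
time_s: 2.6
eef_pos: [544.4, 33.3, 234.9]
ee_rot: [0.0, 0.208, 0.978, 0.0]
force: [-0.5, 1.1, 5.0]
grip_width: 0.002
grip_force: 2.3
```

Emit:
inch_along(
  rows={"ticks": [[0,0,0.075,0,0,0],[0,0,0.125,0,0,0],[0,0,0.125,0,0,0]]},
)

```text
time_s: 2.9
eef_pos: [544.4, 33.3, 234.2]
ee_rot: [0.001, 0.208, 0.978, 0.0]
force: [-6.7, 1.6, 19.6]
grip_width: 0.002
grip_force: 9.8
```

Scaled: 102 mm is 5.1, -28 mm is -1.4.

Emit:
inch_along(
  rows={"ticks": [[0,0,-0.6,0,0,0],[0,0,-1.4,0,0,0],[1.3,1.7,-1.4,0,0,0],[2.6,3.4,-1.4,0,0,0],[3.85,5.1,-1.4,0,0,0],[3.85,5.1,-1,0,0,0],[3.85,5.1,-0.8,0,0,0],[3.85,5.1,-0.8,0,0,0]]},
)

```text
time_s: 3.7
eef_pos: [515.6, 157.0, 247.5]
ee_rot: [-0.001, 0.209, 0.978, -0.0]
force: [0.4, 0.1, 0.3]
grip_width: -0.002
grip_force: 0.0
```

Run:
```python
from h import *
print(tool([515.5,158.5,234.5]))
```

```text
[ 0.67833941  1.34870112 13.02579244]
```

Scaled: 12 mm is 0.6, 14.5 mm is 0.725.

Emit:
inch_along(
  rows={"ticks": [[0,0.05,0.25,0,0,0],[0,0.05,0.45,0,0,0],[0,0.05,0.6,0,0,0],[0,0.05,0.675,0,0,0],[0,0.05,0.725,0,0,0],[0,0.05,0.725,0,0,0]]},
)

```text
time_s: 4.3
eef_pos: [516.2, 158.2, 234.4]
ee_rot: [0.001, 0.208, 0.978, -0.0]
force: [-0.7, -5.4, 7.5]
grip_width: -0.002
grip_force: 3.8
```

Emit:
inch_along(
  rows={"ticks": [[0,0,0.05,0,0,0],[0,0,0.065,0,0,0],[0,0,0.065,0,0,0]]},
)

```text
time_s: 4.6
eef_pos: [516.2, 158.3, 234.2]
ee_rot: [0.001, 0.208, 0.978, -0.0]
force: [-4.7, -6.0, 18.4]
grip_width: -0.004
grip_force: 9.4
```

Emit:
inch_along(
  rows={"ticks": [[0,0,-0.6,0,0,0],[0,0,-1.4,0,0,0],[-0.95,-1.25,-1.4,0,0,0],[-1.9,-2.5,-1.4,0,0,0],[-1.9,-2.5,-1,0,0,0],[-1.9,-2.5,-0.8,0,0,0],[-1.9,-2.5,-0.8,0,0,0]]},
)

```text
time_s: 5.3
eef_pos: [529.8, 98.2, 247.6]
ee_rot: [-0.001, 0.208, 0.978, -0.0]
force: [0.9, -0.2, 0.4]
grip_width: 0.001
grip_force: 0.0
```

Emit:
inch_along(
  rows={"ticks": [[0,0,0.25,0,0,0],[0,0,0.45,0,0,0],[0,0,0.6,0,0,0],[0,0,0.7,0,0,0],[0,0,0.775,0,0,0],[0,0,0.775,0,0,0]]},
)

```text
time_s: 5.9
eef_pos: [530.2, 98.1, 234.2]
ee_rot: [0.0, 0.208, 0.978, 0.0]
force: [-7.3, 4.0, 15.6]
grip_width: 0.001
grip_force: 8.0
```

Scaled: -143 mm is -7.15, -66 mm is -3.3.

Emit:
inch_along(
  rows={"ticks": [[0,0,-1,0,0,0],[0,0,-3,0,0,0],[-2.25,0.75,-3.3,0,0,0],[-4.5,1.5,-3.3,0,0,0],[-7.15,2.25,-3.3,0,0,0],[-7.15,2.25,-3.3,0,0,0],[-7.15,2.25,-3.3,0,0,0],[-7.15,2.25,-3.3,0,0,0]]},
)

```text
time_s: 6.7
eef_pos: [678.4, 80.6, 298.7]
ee_rot: [-0.001, 0.208, 0.978, -0.0]
force: [-0.2, -0.1, -1.2]
grip_width: -0.0
grip_force: 0.0
```

Run:
```python
from h import *
import pickle
np.set_printoptions(precision=1,suppress=True)
s=ctrl.sense();print(s["time_s"],s["eef_pos"])
c=ctrl.calibration("wrist");pickle.dump(c,open("w2.pkl","wb"))
im=ctrl.capture("wrist")[:,:,::-1];cv2.imwrite("pics/w2.png",im)
m=(im.max(2)<50).astype(np.uint8);m[220:]=0
cs,_=cv2.findContours(m,cv2.RETR_EXTERNAL,cv2.CHAIN_APPROX_NONE)
for k in cs:
    if cv2.contourArea(k)<300: continue
    w=plane(c,k[:,0],46.5)[:,:2].astype(np.float32);print(k[:,0].mean(0),cv2.fitEllipse(w),cv2.minEnclosingCircle(w))
cv2.imwrite("pics/w2s.png",cv2.resize(im[40:200,220:420],None,fx=4,fy=4,interpolation=cv2.INTER_CUBIC)[:600])
```

```text
6.7 [678.4  80.6 298.7]
[321. 110.] ((608.4789428710938, 112.93685150146484), (36.143829345703125, 36.57488250732422), 160.31285095214844) ((608.50537109375, 112.87850952148438), 18.607070922851562)
[167.3  72. ] ((540.4306640625, 26.041139602661133), (14.520586013793945, 17.589237213134766), 142.7005615234375) ((540.6497802734375, 25.868059158325195), 8.91881275177002)
[245.5  11.4] ((530.9188232421875, 91.52559661865234), (20.595848083496094, 36.05550003051758), 151.74472045898438) ((526.3271484375, 93.1245346069336), 17.60784149169922)
```

View pics/w2s.png

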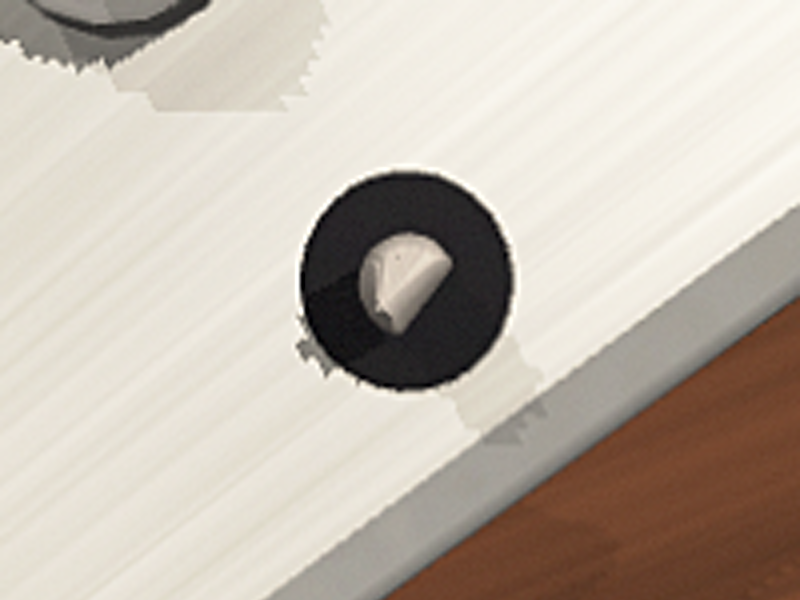

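The crop shows the D clearly: the flat's edge runs from about (452,265) to (400,333) and faces lower right. I'll measure it on the mask.

Run:
```python
from h import *
import pickle
np.set_printoptions(precision=2,suppress=True)
c=pickle.load(open("w2.pkl","rb"));im=cv2.imread("pics/w2.png")
ci=np.zeros(im.shape[:2],np.uint8);cv2.circle(ci,(321,110),23,1,-1)
m=((im.max(2)>75)&(ci>0)).astype(np.uint8)
cs,_=cv2.findContours(m,cv2.RETR_EXTERNAL,cv2.CHAIN_APPROX_NONE);k=max(cs,key=cv2.contourArea)
w=plane(c,k[:,0],64)[:,:2];print(cv2.contourArea(k),w.min(0),w.max(0))
# longest chord of the hull = flat
h=cv2.approxPolyDP(k,1.2,True)[:,0];d=np.linalg.norm(h-np.roll(h,-1,0),axis=1);i=d.argmax();a,b=h[i],h[(i+1)%len(h)]
print(h.tolist(),a,b,"px")
p=k[:,0].astype(float);t=(b-a)/d.max();n=np.array([-t[1],t[0]])
q=p[(abs((p-a)@n)<1.3)&((p-a)@t>2)&((p-b)@t<-2)];print(len(q))
W=plane(c,q,64)[:,:2].astype(np.float32);vx,vy,x0,y0=cv2.fitLine(W,cv2.DIST_HUBER,0,.01,.01).ravel()
C=np.array([608.48,112.93]);N=np.array([vy,-vx]);D=N@(np.array([x0,y0])-C)
if D<0:N,D=-N,-D
print("flat angle",np.degrees(np.arctan2(N[1],N[0])),"dist",D)
(x,y),r=cv2.minEnclosingCircle(w.astype(np.float32));print(x,y,r)
```

```text
354.5 [600.73 105.45] [614.77 121.14]
[[323, 98], [315, 100], [310, 107], [310, 114], [312, 118], [318, 122], [321, 121], [332, 106], [328, 100]] [321 121] [332 106] px
12
flat angle 26.628738 dist 3.841406008806879
608.3909912109375 113.2757797241211 7.906644344329834
```

Emit:
inch_along(
  rows={"ticks": [[2.1,-1.25,-0.75,0,0,0],[4,-2.4,-1.5,0,0,0],[5.9,-3.55,-2.25,0,0,0],[7.7,-4.6,-3,0,0,0],[6.45,-6.7,-3,0,0,0],[5.2,-8.8,-3,0,0,0],[3.95,-10.9,-3,0,0,0],[2.7,-13,-3,0,0,0]]},
)

```text
time_s: 7.55
eef_pos: [522.7, -136.1, 359.8]
ee_rot: [0.001, 0.208, 0.978, -0.0]
force: [0.8, -0.3, -0.2]
grip_width: -0.0
grip_force: 0.0
```

Emit:
inch_along(
  rows={"ticks": [[-1.15,-2,0,0,0,0],[-2.3,-4,0,0,0,0],[-3.45,-6,0,0,0,0],[-4.45,-7.75,0,0,0,0],[-4.45,-7.75,0.75,0,0,0],[-4.45,-7.75,0.75,0,0,0]]},
  jaw=1.0,
)

```text
time_s: 8.15
eef_pos: [541.0, -312.8, 342.5]
ee_rot: [-0.001, 0.209, 0.978, 0.001]
force: [-0.1, 0.5, 0.0]
grip_width: 0.991
grip_force: 0.0
```

Run:
```python
from h import *
import pickle
np.set_printoptions(precision=1,suppress=True)
s=ctrl.sense();print(s["time_s"],s["eef_pos"],s["joints"])
c=ctrl.calibration("wrist");pickle.dump(c,open("w3.pkl","wb"))
im=ctrl.capture("wrist")[:,:,::-1];cv2.imwrite("pics/w3.png",im)
```

```text
8.15 [ 541.  -312.8  342.5] [-0.7  0.6  1.3  0.   1.3 -1.9]
```

View pics/w3.png

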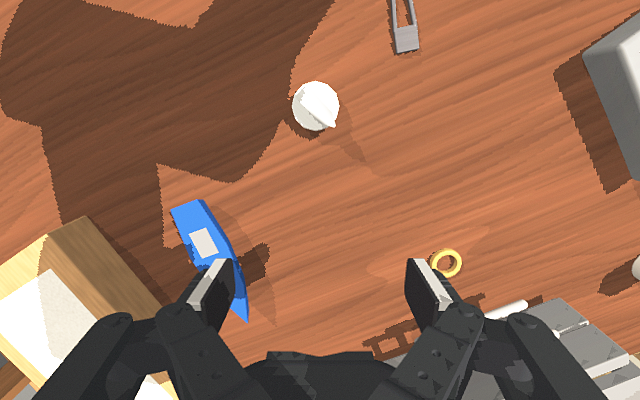

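The knob is at about (317,106) with its nose toward the lower right, around (335,127). I'll crop with a contrast stretch and fit the skirt.

Run:
```python
from h import *
import pickle
c=pickle.load(open("w3.pkl","rb"));im=cv2.imread("pics/w3.png")
hsv=cv2.cvtColor(im,cv2.COLOR_BGR2HSV)
m=((hsv[...,1]<60)&(hsv[...,2]>90)).astype(np.uint8);m[:70]=0;m[150:]=0;m[:,:270]=0;m[:,370:]=0
cs,_=cv2.findContours(m,cv2.RETR_EXTERNAL,cv2.CHAIN_APPROX_NONE);k=max(cs,key=cv2.contourArea)
w=plane(c,k[:,0],16)[:,:2].astype(np.float32)
ctr=np.array(cv2.fitEllipse(w)[0]);r=np.linalg.norm(w-ctr,axis=1)
for _ in range(5):
    g=abs(r-22)<1.6;A=np.c_[2*w[g],np.ones(g.sum())];s=np.linalg.lstsq(A,(w[g]**2).sum(1),rcond=None)[0];ctr=s[:2];r=np.linalg.norm(w-ctr,axis=1)
print("skirt",ctr,"r",np.sqrt(s[2]+ctr@ctr),g.sum(),len(w))
i=r.argmax();print("nose px",k[i,0],"r",r[i])
N=plane(c,[k[i,0]],36)[0][:2];d=N-ctr;print("nose at z36",N,np.hypot(*d),np.degrees(np.arctan2(d[1],d[0])))
p=im[76:136,287:352].min(2);print(np.percentile(p[m[76:136,287:352]>0],[1,10,30,50,70,90]))
q=np.clip((p.astype(float)-150)*2.4,0,255).astype(np.uint8)
cv2.imwrite("pics/w3s.png",cv2.resize(q,None,fx=10,fy=10,interpolation=cv2.INTER_CUBIC)[:600])
```

```text
skirt [ 465.05094544 -282.725704  ] r 21.91895997011907 135 142
nose px [335 125] r 25.88520815301418
nose at z36 [ 487.56696657 -273.10944956] 24.4835364430773 23.126600217153097
[158.35 205.   214.5  255.   255.   255.  ]
```

View pics/w3s.png

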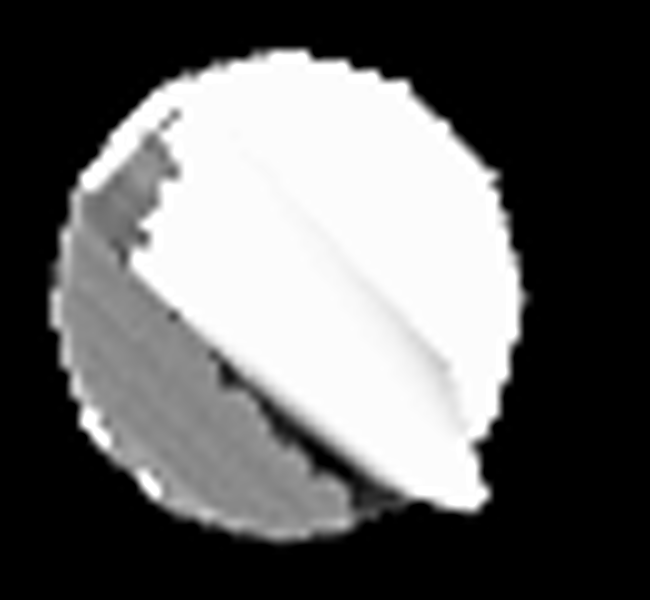

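The stretched crop shows the bar's lower edge running from crop (135,265) to (370,470) and the nose tip at crop (480,500). I'll cross-check the yaw from that edge and work out the approach.

Run:
```python
from h import *
import pickle
np.set_printoptions(precision=1,suppress=True)
c=pickle.load(open("w3.pkl","rb"))
f=lambda x,y:(287+x/10-.5,76+y/10-.5)
for z,a,b in((36,(135,265),(370,470)),(36,(245,140),(400,310)),(16,(245,140),(400,310))):
    P=plane(c,[f(*a),f(*b)],z)[:,:2];d=P[1]-P[0];t=d/np.hypot(*d)
    o=P[0]-np.array([465.05,-282.73]);print(z,P,np.degrees(np.arctan2(d[1],d[0])),"offset from axis",o[0]*t[1]-o[1]*t[0])
print(plane(c,[f(480,497),f(485,505)],36)-[465.05,-282.73,0])
print(tool([465,-282.7,230]))
```

```text
36 [[ 456.9 -293.4]
 [ 481.4 -281.6]] 25.57855281006415 offset from axis 6.056167809066029
36 [[ 451.4 -280.2]
 [ 469.9 -273.6]] 19.521676399556455 offset from axis -6.938318595935218
16 [[ 450.1 -280.2]
 [ 469.9 -273.1]] 19.521676399556508 offset from axis -7.433026200820606
[[22.5  9.1 36. ]
 [23.3  9.3 36. ]]
[ 81.5  -4.3 113.8]
```

Scaled: 81.5 mm is 4.075, 81 mm is 4.05, -0.813 rad is -16.26.

Emit:
inch_along(
  rows={"ticks": [[1,-0.05,1.25,0,0,-2.8],[2.05,-0.1,2.5,0,0,-5.6],[3.05,-0.15,3.75,0,0,-8.4],[4.05,-0.2,5,0,0,-11.2],[4.075,-0.215,5.7,0,0,-14],[4.075,-0.215,5.7,0,0,-16.26],[4.075,-0.215,5.7,0,0,-16.26],[4.075,-0.215,5.7,0,0,-16.26]]},
  jaw=0.45,
)

```text
time_s: 9.0
eef_pos: [466.0, -283.0, 231.0]
ee_rot: [0.0, -0.194, 0.981, -0.001]
force: [-0.3, 0.1, 0.3]
grip_width: 0.45
grip_force: 0.0
```

Run:
```python
from h import *
s=ctrl.sense();r=rot(s["ee_rot"]);print(s["joints"],np.degrees(np.arctan2(r[1,1],r[0,1])),r[2],tool([465,-282.7,190]))
```

```text
[-7.60710027e-01  5.53645149e-01  1.63386875e+00 -2.96877245e-05
  9.52462450e-01 -2.72265002e+00] 112.41183894463357 [-6.35379670e-04 -1.48637722e-03 -9.99998693e-01] [ 0.83124656  0.68154796 41.01914056]
```

Scaled: 1 mm is 0.05, 40 mm is 2.

Emit:
inch_along(
  rows={"ticks": [[0.05,0.025,0.75,0,0,0],[0.05,0.025,1.4,0,0,0],[0.05,0.025,1.8,0,0,0],[0.05,0.025,2,0,0,0],[0.05,0.025,2,0,0,0]]},
)

```text
time_s: 9.5
eef_pos: [464.7, -283.5, 189.6]
ee_rot: [-0.0, -0.195, 0.981, 0.0]
force: [0.0, 0.1, -0.7]
grip_width: 0.449
grip_force: 0.0
```

Emit:
inch_along(
  rows={"ticks": [[0,0,0,0,0,0],[0,0,0,0,0,0],[0,0,0,0,0,0],[0,0,0,0,0,0],[0,0,0,0,0,0]]},
  jaw=0.0,
  squeeze=60,
)

```text
time_s: 10.0
eef_pos: [464.9, -283.7, 190.5]
ee_rot: [0.0, -0.195, 0.981, -0.001]
force: [-0.1, -0.1, 5.9]
grip_width: 0.146
grip_force: 61.3
```

Scaled: -100 mm is -5, -60 mm is -3.

Emit:
inch_along(
  rows={"ticks": [[0,0,-1,0,0,0],[0,0,-3,0,0,0],[0,0,-5,0,0,0],[-0.75,1.5,-6.75,0,0,0],[-1.8,3.35,-7,0,0,0],[-2.85,5.2,-7,0,0,0],[-3.9,7.05,-7,0,0,0],[-4.95,9,-7,0,0,0]]},
)

```text
time_s: 10.8
eef_pos: [487.0, -77.7, 329.9]
ee_rot: [-0.0, -0.195, 0.981, 0.0]
force: [0.9, -0.1, -0.3]
grip_width: 0.144
grip_force: 60.5
```

Emit:
inch_along(
  rows={"ticks": [[-1.05,2,0,0,0,0],[-2.15,4.15,0,0,0,0],[-3.2,6.25,0,0,0,0],[-5.4,6.4,0,0,0,0],[-7.5,6.5,0,0,0,0],[-9.25,6.6,0,0,0,-1.46],[-9.25,6.6,0,0,0,-1.46],[-9.25,6.6,0,0,0,-1.46]]},
)

```text
time_s: 11.6
eef_pos: [607.4, 113.6, 329.0]
ee_rot: [-0.001, -0.231, 0.973, 0.0]
force: [-0.0, 0.2, -0.3]
grip_width: 0.15
grip_force: 60.4
```

Run:
```python
from h import *
np.set_printoptions(precision=2,suppress=True)
s=ctrl.sense();r=rot(s["ee_rot"]);print(s["joints"],np.degrees(np.arctan2(r[1,1],r[0,1]))-90,tool([608.4,113,260]))
a=ctrl.capture("side")[:,:,::-1]
cv2.imwrite("pics/s2.png",cv2.resize(a[100:300,170:430],None,fx=3,fy=3,interpolation=cv2.INTER_CUBIC))
```

```text
[-0.    0.58  1.3  -0.    1.26 -2.04] 26.713135269217815 [-0.73 -1.07 68.99]
```

View pics/s2.png

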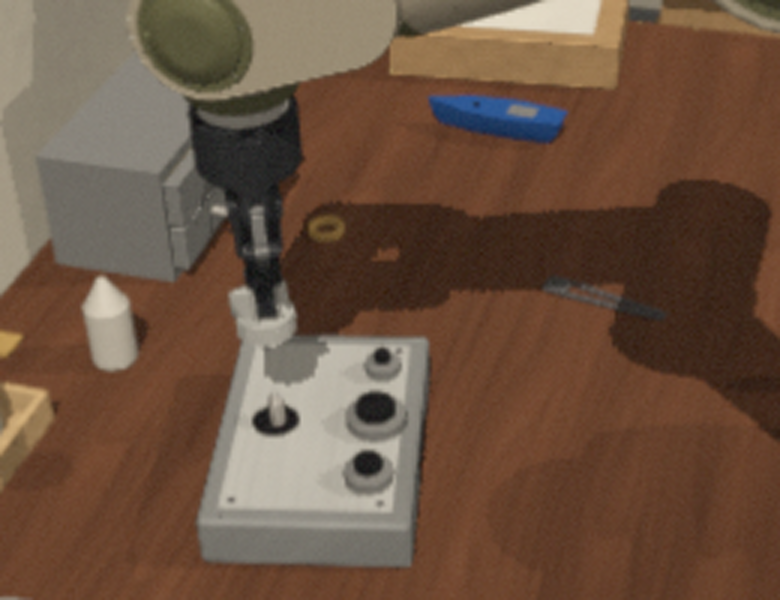

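The side crop shows the knob held upright, nose toward +x, behind and above the shaft at crop (277,410). I'll lower it onto the shaft in steps.

Emit:
inch_along(
  rows={"ticks": [[-0.05,-0.05,1.25,0,0,0],[-0.05,-0.05,2.25,0,0,0],[-0.05,-0.05,2.9,0,0,0],[-0.05,-0.05,3.2,0,0,0],[-0.05,-0.05,3.2,0,0,0]]},
)

```text
time_s: 12.15
eef_pos: [608.6, 112.8, 265.8]
ee_rot: [-0.0, -0.231, 0.973, 0.0]
force: [0.5, -0.5, 0.3]
grip_width: 0.151
grip_force: 60.5
```

Run:
```python
from h import *
print(tool([608.4,113,250]))
```

```text
[ 0.06805641  0.25452948 15.8052614 ]
```

Emit:
inch_along(
  rows={"ticks": [[0,0,0.15,0,0,0],[0,0,0.3,0,0,0],[0,0,0.45,0,0,0],[0,0,0.6,0,0,0],[0,0,0.6,0,0,0]]},
)

```text
time_s: 12.65
eef_pos: [608.7, 113.0, 253.4]
ee_rot: [-0.0, -0.231, 0.973, 0.0]
force: [-0.6, 0.7, 0.1]
grip_width: 0.147
grip_force: 60.5
```

No force with the mouth 4.6 mm below the shaft tip, so the bore has entered. Continuing down.

Scaled: 7 mm is 0.35, 5 mm is 0.25.

Emit:
inch_along(
  rows={"ticks": [[0,0,0.15,0,0,0],[0,0,0.25,0,0,0],[0,0,0.35,0,0,0],[0,0,0.35,0,0,0]]},
)

```text
time_s: 13.05
eef_pos: [608.8, 113.0, 246.6]
ee_rot: [-0.0, -0.231, 0.973, 0.0]
force: [0.4, 0.8, -0.7]
grip_width: 0.15
grip_force: 60.5
```

Emit:
inch_along(
  rows={"ticks": [[0,0,0.1,0,0,0],[0,0,0.175,0,0,0],[0,0,0.25,0,0,0],[0,0,0.25,0,0,0]]},
)

```text
time_s: 13.45
eef_pos: [608.9, 113.0, 242.3]
ee_rot: [0.0, -0.231, 0.973, -0.0]
force: [-1.7, -0.3, 4.8]
grip_width: 0.143
grip_force: 61.2
```

Scaled: 6 mm is 0.3, 4 mm is 0.2.

Emit:
inch_along(
  rows={"ticks": [[0,0,0.1,0,0,0],[0,0,0.2,0,0,0],[0,0,0.3,0,0,0],[0,0,0.325,0,0,0],[0,0,0.325,0,0,0],[0,0,0.325,0,0,0]]},
)

```text
time_s: 14.05
eef_pos: [608.9, 113.1, 237.2]
ee_rot: [0.001, -0.231, 0.973, -0.0]
force: [-5.9, 0.1, 15.4]
grip_width: 0.146
grip_force: 62.8
```

Emit:
inch_along(
  rows={"ticks": [[0,0,0,0,0,0],[0,0,0,0,0,0],[0,0,0,0,0,0]]},
)

```text
time_s: 14.35
eef_pos: [608.9, 113.1, 237.3]
ee_rot: [0.001, -0.231, 0.973, -0.0]
force: [-5.5, -1.4, 13.2]
grip_width: 0.151
grip_force: 62.8
```

Run:
```python
from h import *
a=ctrl.capture("side")[:,:,::-1]
cv2.imwrite("pics/s3.png",cv2.resize(a[180:300,220:330],None,fx=5,fy=5,interpolation=cv2.INTER_CUBIC))
```

```text
(no output)
```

View pics/s3.png

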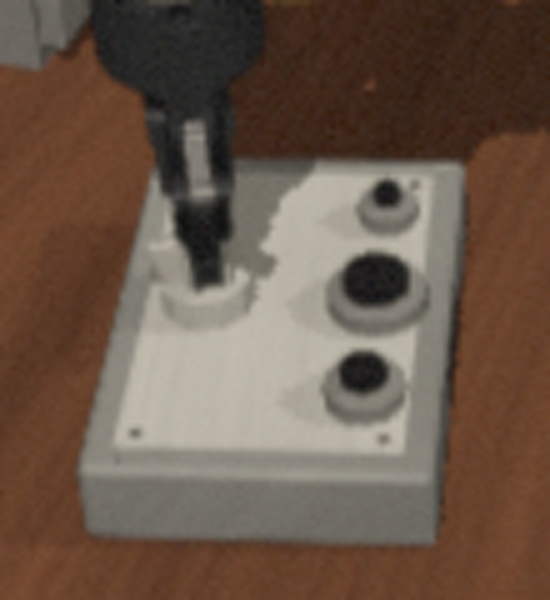

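The knob sits right on the panel around crop (205,300), gripped and upright, and the three keys are all out. Handing in while still pressing.

```bash
python3 -c "
from rig import ctrl
print(ctrl.finish_job())"
```

```text
the job is handed in; nothing more can be done
None
```

I pressed and released the three keys from smallest to largest, then put the knob on the D-shaft with its flat aligned. I handed the job in at about 14.4 s, with the knob still gripped and pressed down at about 13 N, apparently at the shaft's stop.

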